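# Lock and release test of a ratchet clamp

### The arm

A 7-joint arm with a two-finger parallel gripper is mounted at the origin on a cart in front of the work surface, level with it; the furniture and walls round the work are solid. World frame = base frame: x ahead of the robot, y to its left, z up, the work surface at z = 0. Lengths are in m, angles in rad, forces in N, time in s.
With the tool pointing down it reaches from about 0.4 to 0.85 m from the base axis. Payload 10.4 kg.
Tool frame: the origin (TCP) lies at the very end of the fingers, on their centre line; the grasp point (between the pads) lies 19 mm behind it; x points along the fingers, z is the direction in which the jaws open and shut, and the axes are right-handed (so a half turn about x gives the same grasp; the last joint's range is limited). The gripper opens to 85 mm and grips with 20 to 120 N. Pads are 22 mm wide; open, the fingers measure 114 mm over their backs; the gripper's body (76 mm by 85 mm) begins 54 mm behind the grasp point. The pads swing forward as they close: fully open they stand 13 mm farther back than shut.
Start: joints at [-1.368, 0.332, -0.065, 1.46, 0.022, 1.35, -0.088], TCP at [0.14, 0.609, 0.231] pointing down, gripper open.
Joint ranges: [-2.6, 2.6], [-0.5, 2.12], [-1.47, 1.34], [0.16, 2.42], [-1.27, 4.41], [0.06, 2.06], [-2.6, 2.6]. Speed limits (rad/s): [2.22, 2.22, 2.79, 2.79, 3.14, 3.14, 3.14].

### API

Orientations are given as a unit quaternion [x, y, z, w].
In Python, from workcell import telemetry, viewer, manip, spot_in, mark_of gives the robot as it stands. The module is installed in compiled form; this text tells all that it offers.
- The arm moves only by the shell command python3 -m crank 'ROWS' [FORCE]. ROWS is JSON, a list of rows, each a list of 3 entries, a list of its own where there are three numbers: the closure, from 0 (fully open) to 1 (shut), then the shift along the world's x, y, z in cm, then the turn, a rotation vector about the world's x, y, z in rad. A call has 1 to 12 rows; each row shifts and turns the commanded pose from where the row before left it; what a row does not reach is not made up. A row lasts 1/12 s, in which the tool goes at most 41.7 mm and 7.16 degrees, less where a joint would pass 70% of its speed; a pose out of reach is approached as far as the arm can. A call with a gripper value outside its range is refused whole. The fingers move at their own pace and stop on an object; FORCE is the grip in N (left out, the last holds). Time passes only in rows, so rows that do not move let the fingers close. It gives the time, the measured TCP pose, the force and the opening at its end, in the units of the state.
- telemetry.get_obs(): the state, without advancing time (a new reading comes with each control period).
- viewer.camera(name): name is "scene" or "top" or "wrist"; returns a dict with "frame" (420x560x3 uint8, red, green, blue), "intrinsics" (3x3 intrinsics, pixels), "cam_to_world" (4x4, takes a point from camera to world coordinates). Camera axes: x right, y up, looking along -z (the intrinsics and any distortion apply to the point x, -y, -z); pixel columns grow to the right and rows downward; lengths in m; the calibration is good to about 2 mm. A picture is of the moment at which its call begins. There is no depth.
- manip.hand_in(): hands the job in, once; it reports no verdict.
Trained networks look in a picture, given as the dict that the camera call returned (one of the last four; its "shot" number tells which), for a name from the list of things; names that differ only in an ending like _2 or _b are one class to them, and where a whole thing is asked for, a point or a joint stands for the part that bears it (a point fixed in the world has none). Each returns a list of dicts, best first, with "conf" (0 to 1); they miss things now and then, are a little off and sometimes report something else, mostly with a low value. They report only what shows in the picture. A call takes as long as a camera call. They do not tell look-alikes from the thing itself.
- spot_in(thing, picture): "location" ([x, y, z] in m, in the coordinates of the camera as it stood for that picture, good to about 4 mm: the middle of the surface that is visible of it).
- mark_of(thing, picture): "location" ([x, y, z] in m, in the coordinates of the camera as it stood for that picture, good to about 4 mm: a listed point, or the origin of a listed thing).
The state is a dict: "clock": time; "joint_pos": joint angles; "joint_velocities": joint speeds; "tau": joint torques, N m; "position": TCP position; "ee_rot": TCP orientation; "ft_force": force on the tool from outside, world axes, zero at the start; "torque": the same for the moment, N m; "grip_width": opening from 0.0 (shut) to 1.0 (fully open).
Only numpy, scipy, OpenCV 4.12 (cv2) and the standard library are available. Lean on these libraries where they do the work, as an engineer would, in place of code of your own. Each camera call takes 0.05 s, during which the arm holds its last target. There are 200 camera calls.

### The job

Test the ratchet of the clamp with the blue thumb disc: squeeze its blue disc and steel ring together until the ratchet catches, and let go so that it stays locked by itself. Then press the blue disc straight down until the ratchet lets go, and leave the handles sprung wide open again. Leave the clamp with the yellow disc alone.

Things in the scene. Friction and masses are not known exactly. Their poses are not given: they have to be found in the camera images.
- blue_stand: Fixed grey stand, plate 115x66x12 mm with blue strip; origin under its centre on the worktop, z up. Carries a steel clamp lying flat, handles 50 mm above the worktop. Jaws point to +x, handles to -x (to the robot, +-0.45 rad). Handles turn on an upright pin at x=+20 mm; disc (-y side) and ring (+y side) at x=-85 mm, clear of the plate. Squeeze along y; 10 N locks it, stalling at 20-40 N is safe.
- blue_disc (a point): Top centre of the blue thumb disc, 22 mm wide, 7 thick, top 53.5 mm up. Disc to ring centres: 46 mm open (68 over the outsides; springs, 2-4 N), teeth catch at 33 and 28, hard stop 25. Push down bends its handle: starts at 3 N, frees the locked teeth at 2-5 mm (about 5 N), stop at 10 mm, 7 N; rises when let go. Push about 6 mm outside its centre, away from the ring.
- blue_ring (a point): Centre of the open steel finger ring of the same clamp, 22 mm outside, 5 mm thick; the point is 53.5 mm above the worktop, 1 mm above the ring's top. This handle swings open and shut but does not bend: pushing it down does not free the ratchet.
- yellow_disc (a point): Top centre of the yellow thumb disc (22 mm) of a second, equal clamp on a second stand, to be left alone.
Not all that is in view belongs to the job. Leave any turquoise look-alike of the blue_stand alone.

How it is judged:
On the way, in this order (a step that is already met when the one before it is completed fails the run):
1. the blue clamp stays locked by its own ratchet, with the fingers off it (horizontal distance between blue_disc and blue_ring below 0.036 m and contact force between the fingers and blue_stand below 0.2 N), for 0.3 s.
2. the ratchet is released and the handles spring open (horizontal distance between blue_disc and blue_ring above 0.041 m), for 0.2 s.
At the end, for the whole second after the job is handed in: After having been locked by its own ratchet with nothing touching it, the blue clamp stands open again (disc and ring more than 41 mm apart, 46 mm when fully open), its disc risen to its normal height (above 50 mm); the yellow clamp untouched (horizontal distance between blue_disc and blue_ring above 0.041 m and height (world z) of blue_disc above 0.05 m).
It fails at once if the yellow clamp is worked or knocked (its disc moved more than 5 mm) (distance of yellow_disc from where it was at the start of the episode above 0.005 m).
It also fails if it takes over 37 s, if anything falls off the work surface, if the arm or the gripper's body presses on something with over 40 N, if the wrist force passes 120 N, or if a joint passes its speed limit or range.

## Working session

There is one attempt and no reset: what is moved stays moved. The work goes in short steps, Python scripts to look and compute and a shell command to move; the robot and the scene stay as the last step left them, time stands still between calls to the robot, and variables do not carry over. Pictures are saved under pics/ and viewed, about 8 in all and at most 12, crops included, and the job is handed in when it is done.

```bash
mkdir -p pics; cat > h.py <<'E'
import numpy as np, cv2
from workcell import telemetry, viewer, manip, spot_in, mark_of
def w(pic,p): 
    T=np.array(pic["cam_to_world"]); return T[:3,:3]@np.array(p)+T[:3,3]
def px(pic,P):
    T=np.array(pic["cam_to_world"]); c=T[:3,:3].T@(np.array(P)-T[:3,3]); c=np.array([c[0],-c[1],-c[2]])
    u=np.array(pic["intrinsics"])@c; return u[:2]/u[2]
def ray(pic,uv,z):
    T=np.array(pic["cam_to_world"]); d=np.linalg.inv(np.array(pic["intrinsics"]))@[uv[0],uv[1],1]
    d=T[:3,:3]@np.array([d[0],-d[1],-d[2]]); o=T[:3,3]; return o+d*(z-o[2])/d[2]
def save(n,im): cv2.imwrite("pics/"+n,im[:,:,::-1])
E
python3 - <<'E'
from h import *
o=telemetry.get_obs(); print({k:np.round(v,3) for k,v in o.items()})
ims=[]
for n in ["top","scene"]:
    p=viewer.camera(n); print(n,p.keys()); save(n+"0.png",p["frame"])
    for t in ["blue_stand","blue_disc","blue_ring","yellow_disc"]:
        for d in mark_of(t,p): 
            P=w(p,d["location"]); print(n,t,round(d["conf"],2),P.round(4),px(p,P).round())
E
```

```text
{'clock': np.float64(0.0), 'joint_pos': array([-1.368,  0.333, -0.065,  1.461,  0.022,  1.35 , -0.088]), 'joint_velocities': array([-0.   , -0.   ,  0.   ,  0.   , -0.   , -0.002, -0.   ]), 'tau': array([-1.0000e-03, -6.2547e+01,  4.9000e-02, -3.9160e+01,  1.6000e-02,
        1.0000e-02,  0.0000e+00]), 'position': array([0.14 , 0.609, 0.231]), 'ee_rot': array([-0.441,  0.554,  0.44 ,  0.553]), 'ft_force': array([-0.723, -0.323,  0.857]), 'torque': array([ 0.014, -0.014, -0.036]), 'grip_width': np.float64(1.0)}
top dict_keys(['frame', 'intrinsics', 'cam_to_world', 'shot'])
top blue_stand 0.77 [ 0.5612 -0.0712  0.0028] [351. 214.]
top blue_stand 0.74 [ 0.5307  0.1476 -0.0054] [250. 228.]
top blue_disc 0.74 [ 0.4798 -0.1202  0.0498] [380. 250.]
top blue_disc 0.74 [ 0.5567 -0.0713  0.0013] [351. 216.]
top blue_disc 0.48 [0.4741 0.0813 0.0562] [280. 252.]
top blue_ring 0.78 [ 0.4664 -0.0704  0.0508] [356. 256.]
top yellow_disc 0.73 [0.4927 0.2841 0.0516] [181. 242.]
scene dict_keys(['frame', 'intrinsics', 'cam_to_world', 'shot'])
scene blue_stand 0.85 [ 0.548  -0.0722  0.0033] [337. 268.]
scene blue_stand 0.63 [0.5324 0.1463 0.0041] [246. 227.]
scene blue_stand 0.36 [ 0.4805 -0.1169  0.0535] [342. 289.]
scene blue_disc 0.85 [ 0.4814 -0.1109  0.0498] [339. 288.]
scene blue_disc 0.65 [0.4689 0.0872 0.0585] [248. 243.]
scene blue_disc 0.21 [0.4926 0.2904 0.0554] [180. 196.]
scene blue_ring 0.9 [ 0.466  -0.0688  0.0547] [315. 282.]
scene blue_ring 0.59 [0.4459 0.1229 0.0573] [226. 243.]
scene yellow_disc 0.66 [0.4905 0.2912 0.0556] [179. 197.]
```

```bash
python3 - <<'E'
import cv2
a=cv2.imread("pics/top0.png")[170:300,140:440]; b=cv2.imread("pics/scene0.png")[150:330,130:400]
cv2.imwrite("pics/c0.png",cv2.resize(a,None,fx=2.66,fy=2.66,interpolation=3)); cv2.imwrite("pics/c1.png",cv2.resize(b,None,fx=2.9,fy=2.9,interpolation=3))
E
```

```text
(no output)
```

View pics/c0.png

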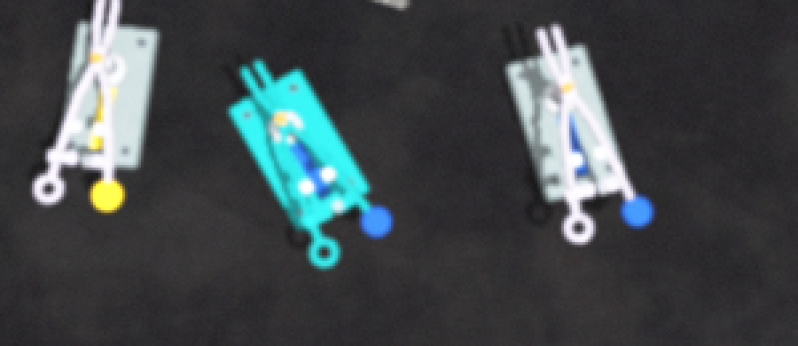

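View pics/c1.png

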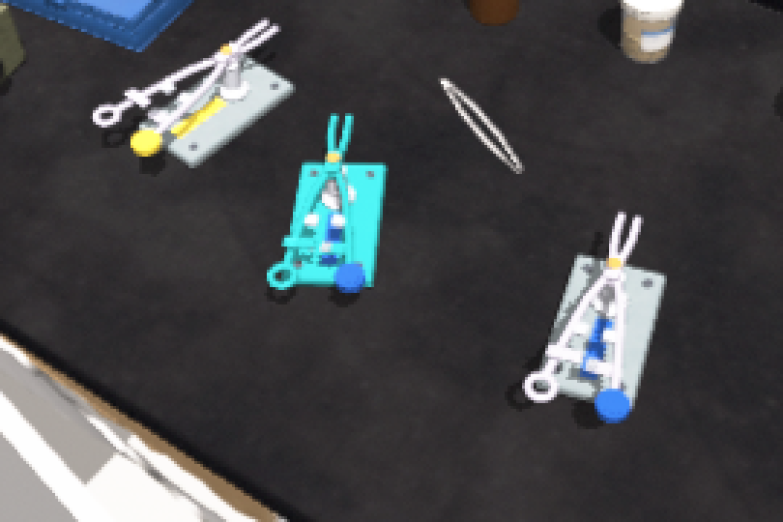

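Candidates, top-view pixels:
- Yellow disc at (181,242).
- Turquoise stand with a blue disc at (280,252), the decoy.
- Grey stand with blue strip and blue disc at (380,250), ring at (357,256). This is the one meant: grey plate, white steel handles. The enlarged crop confirms it.

Next I'll refine from pixels and work out the turn.

```bash
python3 - <<'E'
from h import *
from scipy.spatial.transform import Rotation as R
for n,ring,c in [("top",(357.3,256.1),(380,250)),("scene",(316.6,283.1),(341,289))]:
    p=viewer.camera(n); f=cv2.cvtColor(p["frame"],cv2.COLOR_RGB2HSV)
    m=cv2.inRange(f,(100,110,120),(125,255,255)); k=cv2.connectedComponentsWithStats(m)
    i=min(range(1,k[0]),key=lambda i:np.hypot(*(k[3][i]-c))); print(n,k[3][i],k[2][i])
    d=ray(p,k[3][i],.0525); r=ray(p,ring,.051); print("disc",d.round(4),"ring",r.round(4),np.hypot(*(d-r)[:2]),np.arctan2(-(r-d)[0],(r-d)[1]))
r=R.from_quat(telemetry.get_obs()["ee_rot"]).as_matrix(); print(r.round(3))
E
```

```text
top [379.2892562  249.33057851] [373 243  13  13 121]
disc [ 0.4804 -0.1177  0.0525] ring [ 0.4666 -0.0734  0.051 ] 0.04632261553100761 0.3019730852872164
scene [340.73275862 289.44827586] [335 284  13  12 116]
disc [ 0.4789 -0.1151  0.0525] ring [ 0.4675 -0.0715  0.051 ] 0.045086119987210446 0.25539649861177
[[ 0.    -0.975  0.224]
 [ 0.     0.224  0.975]
 [-1.    -0.     0.   ]]
```

```bash
python3 -m crank '[[0,[2.8,-2.8,0],[0,0,0.05]],[0,[2.8,-2.8,0],[0,0,0.05]],[0,[2.8,-2.8,0],[0,0,0.05]],[0,[2.8,-2.8,0],[0,0,0.05]],[0,[2.8,-2.8,0],[0,0,0.05]],[0,[2.8,-2.8,0],[0,0,0.05]],[0,[2.8,-2.8,0],[0,0,0.05]],[0,[2.8,-2.8,0],[0,0,0.05]],[0,[2.8,-2.8,0],[0,0,0.05]],[0,[2.8,-2.8,0],[0,0,0.066]]]'
python3 -m crank '[[0,[0.45,-3.55,0],[0,0,0]],[0,[0.45,-3.55,0],[0,0,0]],[0,[0.45,-3.55,0],[0,0,0]],[0,[0.45,-3.55,0],[0,0,0]],[0,[0.45,-3.55,0],[0,0,0]],[0,[0.45,-3.55,0],[0,0,0]],[0,[0.45,-3.55,0],[0,0,0]],[0,[0.45,-3.55,0],[0,0,0]],[0,[0.45,-3.55,0],[0,0,0]],[0,[0.45,-3.55,0],[0,0,0]],[0,[0.45,-3.55,0],[0,0,0]],[0,[0.45,-3.55,0],[0,0,0]]]'
python3 - <<'E'
from h import *
from scipy.spatial.transform import Rotation as R
o=telemetry.get_obs(); r=R.from_quat(o["ee_rot"]).as_matrix(); print(o["clock"],o["position"],o["joint_pos"].round(2) if hasattr(o["joint_pos"],"round") else o["joint_pos"]); print(r.round(3))
p=viewer.camera("wrist"); save("w1.png",p["frame"])
for t in ["blue_disc","blue_ring"]:
    for d in mark_of(t,p): P=w(p,d["location"]); print(t,round(d["conf"],2),P.round(4),px(p,P).round())
E
```

```text
clock: 1.43
position: [0.421, 0.3275, 0.2317]
ee_rot: [-0.567, 0.422, 0.568, 0.422]
ft_force: [0.5, 1.9, 0.5]
grip_width: 1.001
clock: 2.43
position: [0.4739, -0.0986, 0.2318]
ee_rot: [0.567, -0.422, -0.567, -0.423]
ft_force: [-0.1, 0.6, -0.8]
grip_width: 0.998
2.4333 [ 0.47385594 -0.09861265  0.23175757] [-0.46 -0.01  0.58  1.85  0.    1.3   1.98]
[[ 0.001 -0.958 -0.286]
 [ 0.    -0.286  0.958]
 [-1.    -0.001  0.   ]]
blue_disc 0.94 [0.4732 0.0781 0.0562] [439. 234.]
blue_disc 0.91 [ 0.4815 -0.1189  0.0516] [263. 189.]
blue_ring 0.83 [0.4448 0.1193 0.0551] [484. 220.]
```

View pics/w1.png

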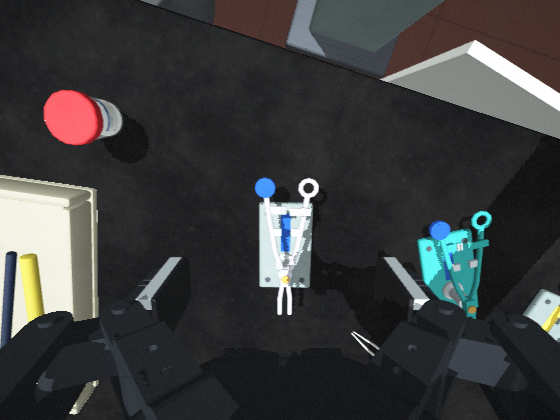

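The wrist view shows the blue disc at (265,188) and the ring at (309,188), with the stand square to the jaws. I'll convert these pixels to positions.

```bash
python3 - <<'E'
from h import *
p=viewer.camera("wrist"); f=cv2.cvtColor(p["frame"],cv2.COLOR_RGB2HSV)
m=cv2.inRange(f,(100,110,100),(125,255,255)); k=cv2.connectedComponentsWithStats(m)
i=min(range(1,k[0]),key=lambda i:np.hypot(*(k[3][i]-(265,188)))); print(k[3][i],k[2][i])
g=cv2.inRange(f,(0,0,190),(180,60,255)); sub=g[176:200,297:322]; ys,xs=np.nonzero(sub)
c=(xs.min()+xs.max())/2+297,(ys.min()+ys.max())/2+176; print(c,xs.min()+297,xs.max()+297,ys.min()+176,ys.max()+176)
d=ray(p,k[3][i],.0528); r=ray(p,(309,188),.052); print(d.round(4),r.round(4),np.hypot(*(d-r)[:2]),np.arctan2(-(r-d)[0],(r-d)[1]))
mid=(d+r)/2; o=np.array(telemetry.get_obs()["position"]); print("mid",mid,"move cm",(mid-o)*100)
E
```

```text
[265.69565217 187.88115942] [255 178  22  20 345]
(np.float64(309.5), np.float64(189.0)) 300 319 179 199
[ 0.4785 -0.1175  0.0528] [ 0.466  -0.0735  0.052 ] 0.045770147442932445 0.2777917248719121
mid [ 0.47226096 -0.09551884  0.0524    ] move cm [ -0.15752451   0.21074061 -17.90113508]
```

```bash
python3 -m crank '[[0,[-0.1,0.3,-3.4],[0,0,0]],[0,[0,0,-3.4],[0,0,0]],[0,[0,0,-3.4],[0,0,0]],[0,[0,0,-3.0],[0,0,0]],[0,[0,0,0],[0,0,0]],[0,[0,0,0],[0,0,0]]]' 25
```

```text
clock: 3.13
position: [0.4722, -0.0928, 0.099]
ee_rot: [-0.567, 0.423, 0.568, 0.421]
ft_force: [1.1, 0.4, 0.9]
grip_width: 0.998
```

```bash
python3 -m crank '[[0,[0,-0.25,-2],[0,0,0]],[0,[0,0,-2],[0,0,0]],[0,[0,0,-1.5],[0,0,0]],[0,[0,0,-1.5],[0,0,0]],[0,[0,0,0],[0,0,0]],[0,[0,0,0],[0,0,0]]]'
python3 - <<'E'
from h import *
a=viewer.camera("wrist")["frame"]; save("w2.png",a)
E
```

```text
clock: 3.63
position: [0.474, -0.0959, 0.031]
ee_rot: [0.568, -0.422, -0.567, -0.423]
ft_force: [-0.6, -0.2, -0.8]
grip_width: 1.0
```

View pics/w2.png

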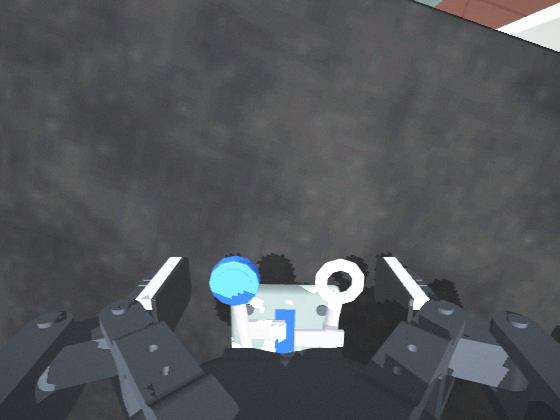

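```bash
python3 -m crank '[[0,[-0.1,0,-0.4],[0,0,0]],[0.25,[0,0,0],[0,0,0]],[0.5,[0,0,0],[0,0,0]],[0.6,[0,0,0],[0,0,0]],[0.6,[0,0,0],[0,0,0]],[0.6,[0,0,0],[0,0,0]],[0.6,[0,0,0],[0,0,0]],[0.6,[0,0,0],[0,0,0]],[0.6,[0,0,0],[0,0,0]],[0.6,[0,0,0],[0,0,0]]]' 25
```

```text
clock: 4.52
position: [0.4715, -0.0969, 0.0258]
ee_rot: [-0.567, 0.423, 0.567, 0.423]
ft_force: [-5.1, -1.3, 8.7]
grip_width: 0.499
```

```bash
python3 -m crank '[[0.6,[0,0,0],[0,0,0]],[0.6,[0,0,0],[0,0,0]],[0.6,[0,0,0],[0,0,0]]]'
python3 - <<'E'
from h import *
a=viewer.camera("wrist")["frame"]; b=viewer.camera("scene")["frame"]; 
save("w3.png",np.hstack([a[180:400,100:460],cv2.resize(b[220:330,280:400],(240,220))]))
E
```

```text
clock: 4.77
position: [0.4715, -0.0969, 0.0257]
ee_rot: [-0.567, 0.423, 0.567, 0.423]
ft_force: [-6.1, -1.0, 8.8]
grip_width: 0.508
```

View pics/w3.png

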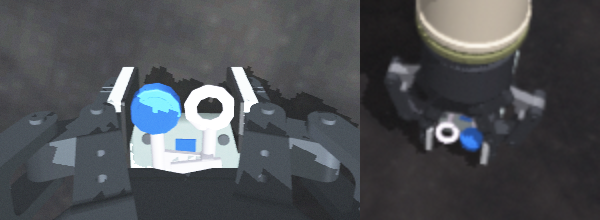

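Squeezed to the hard stop: disc and ring centres are about 54 px apart with the disc 50 px wide. Next I'll let go.

```bash
python3 -m crank '[[0.4,[0,0,0],[0,0,0]],[0.2,[0,0,0],[0,0,0]],[0,[0,0,0],[0,0,0]],[0,[0,0,0],[0,0,0]],[0,[0,0,0],[0,0,0]],[0,[0,0,0],[0,0,0]],[0,[0,0,0],[0,0,0]],[0,[0,0,0],[0,0,0]],[0,[0,0,0],[0,0,0]],[0,[0,0,0],[0,0,0]],[0,[0,0,0],[0,0,0]],[0,[0,0,0],[0,0,0]]]'
python3 -m crank '[[0,[0,0,2],[0,0,0]],[0,[0,0,3],[0,0,0]],[0,[0,0,3],[0,0,0]],[0,[0,0,3],[0,0,0]],[0.5,[0,0,0],[0,0,0]],[1,[0,0,0],[0,0,0]],[1,[0,0,0],[0,0,0]],[1,[0,0,0],[0,0,0]],[1,[0,0,0],[0,0,0]],[1,[0,0,0],[0,0,0]]]'
cat > m.py <<'E'
from h import *
import sys
p=viewer.camera("wrist"); save(sys.argv[1],p["frame"]); f=cv2.cvtColor(p["frame"],cv2.COLOR_RGB2HSV)
o=np.array(telemetry.get_obs()["position"]); print("tcp",o)
m=cv2.inRange(f,(95,110,100),(125,255,255)); k=cv2.connectedComponentsWithStats(m)
e=px(p,(.4735,-.112,.053))
i=min([i for i in range(1,k[0]) if k[2][i][4]>150],key=lambda i:np.hypot(*(k[3][i]-e))); x,y,ww,h,_=k[2][i]
d=ray(p,(x+ww/2-.5,y+h/2-.5),.052); print("disc",k[2][i],d.round(4))
for q in mark_of("blue_ring",p): P=w(p,q["location"]); print("ring",round(q["conf"],2),P.round(4),px(p,P).round(),np.hypot(*(P-d)[:2]))
E
python3 m.py w4.png
```

```text
clock: 5.87
position: [0.4719, -0.0963, 0.0253]
ee_rot: [-0.567, 0.422, 0.567, 0.422]
ft_force: [0.0, -0.1, -0.5]
grip_width: 0.995
clock: 6.7
position: [0.4714, -0.0964, 0.1345]
ee_rot: [-0.567, 0.423, 0.567, 0.422]
ft_force: [-0.1, -0.5, 0.1]
grip_width: 0.143
tcp [ 0.47150687 -0.09638421  0.13465203]
disc [478 260  32  24 224] [0.4684 0.0777 0.052 ]
ring 0.91 [0.4466 0.1231 0.0538] [560. 263.] 0.0503757738440296
ring 0.63 [ 0.4654 -0.081   0.0538] [305. 214.] 0.158710709247385
```

View pics/w4.png

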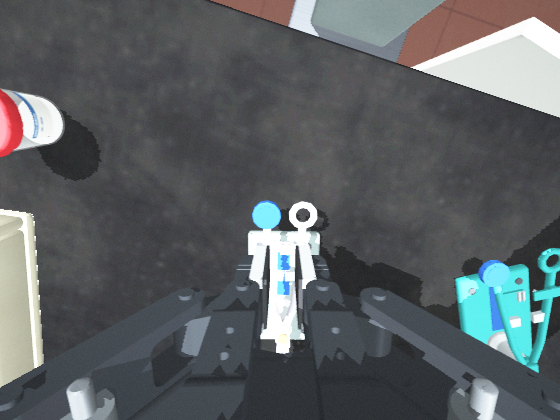

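Locked with the fingers off: disc at (266,215), ring at (303,214), about 28.5 mm apart. Next I'll find where to push.

```bash
python3 - <<'E'
from h import *
p=viewer.camera("wrist"); d=ray(p,(266,215),.053); r=ray(p,(303,214.5),.052); u=(d-r)[:2]; L=np.hypot(*u); u/=L
t=d[:2]+.006*u; o=telemetry.get_obs(); print(d,r,L,u,"push",t,"move cm",(t-np.array(o["position"])[:2])*100,o["position"],o["grip_width"])
E
```

```text
[ 0.47488026 -0.10902822  0.053     ] [ 0.46680469 -0.08223143  0.052     ] 0.027987193982129264 [ 0.28854518 -0.95746628] push [ 0.47661153 -0.11477302] move cm [ 0.48960488 -1.83904316] [ 0.47171548 -0.09638259  0.13496092] -0.0012259338951888566
```

```bash
python3 -m crank '[[1,[0.4,-1.9,-1.5],[0,0,0]],[1,[0,0,-2],[0,0,0]],[1,[0,0,-2],[0,0,0]],[1,[0,0,0],[0,0,0]],[1,[0,0,0],[0,0,0]],[1,[0,0,0],[0,0,0]]]' 30
```

```text
clock: 7.35
position: [0.4764, -0.1154, 0.0812]
ee_rot: [0.567, -0.422, -0.567, -0.423]
ft_force: [0.5, 0.6, -0.2]
grip_width: 0.002
```

```bash
python3 -m crank '[[1,[0,0,-1.2],[0,0,0]],[1,[0,0,-1.0],[0,0,0]],[1,[0,0,-0.4],[0,0,0]],[1,[0,0,-0.2],[0,0,0]],[1,[0,0,-0.2],[0,0,0]],[1,[0,0,-0.2],[0,0,0]],[1,[0,0,0],[0,0,0]],[1,[0,0,0],[0,0,0]]]'
```

```text
clock: 8.02
position: [0.4766, -0.1158, 0.0489]
ee_rot: [0.567, -0.422, -0.566, -0.423]
ft_force: [0.7, -3.1, 3.8]
grip_width: -0.004
```

```bash
python3 -m crank '[[1,[0,0,-0.2],[0,0,0]],[1,[0,0,0],[0,0,0]],[1,[0,0,0],[0,0,0]]]'; python3 - <<'E'
from h import *
p=viewer.camera("wrist"); save("w5.png",p["frame"][150:400,100:460])
E
```

```text
clock: 8.27
position: [0.4765, -0.1155, 0.0467]
ee_rot: [0.567, -0.422, -0.567, -0.423]
ft_force: [1.1, -2.0, 4.9]
grip_width: 0.001
```

View pics/w5.png

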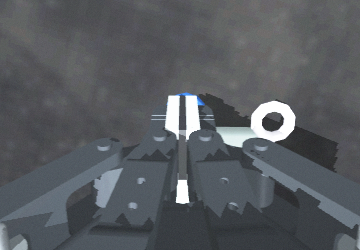

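The ring at (272,120) has swung clear of the disc under the fingertips at about (190,100), so the ratchet has let go. Lifting off.

```bash
python3 -m crank '[[1,[0,0,0.5],[0,0,0]],[1,[0,0,1],[0,0,0]],[1,[0,0,2.5],[0,0,0]],[1,[0,0,3.5],[0,0,0]],[1,[0,1.9,3.5],[0,0,0]],[1,[0,0,3],[0,0,0]],[1,[0,0,0],[0,0,0]],[1,[0,0,0],[0,0,0]]]'; python3 m.py w6.png; python3 - <<'E'
from h import *
for n in ["scene","top"]:
    p=viewer.camera(n)
    for t in ["blue_disc","blue_ring","yellow_disc"]:
        for d in mark_of(t,p): P=w(p,d["location"]); print(n,t,round(d["conf"],2),P.round(4))
E
```

```text
clock: 8.98
position: [0.4764, -0.0959, 0.1881]
ee_rot: [0.568, -0.421, -0.567, -0.423]
ft_force: [-0.1, 0.4, -0.3]
grip_width: -0.002
tcp [ 0.47554244 -0.09604382  0.1866351 ]
disc [248 182  25  24 460] [ 0.4786 -0.1174  0.052 ]
ring 0.81 [0.444  0.1217 0.0558] [515. 231.] 0.2416039115568495
ring 0.69 [ 0.4652 -0.0716  0.0526] [312. 194.] 0.047723382322316016
scene blue_disc 0.67 [0.4706 0.0869 0.0591]
scene blue_disc 0.53 [ 0.4817 -0.1117  0.0532]
scene blue_ring 0.84 [0.4487 0.1226 0.0545]
scene blue_ring 0.72 [ 0.4659 -0.0683  0.0545]
scene yellow_disc 0.48 [0.4943 0.2874 0.0544]
top blue_disc 0.73 [0.4727 0.0828 0.0574]
top blue_disc 0.42 [ 0.481  -0.1208  0.0504]
top blue_ring 0.81 [ 0.4653 -0.071   0.0487]
top blue_ring 0.71 [0.4465 0.1154 0.0548]
top yellow_disc 0.62 [0.4896 0.2851 0.0552]
```

View pics/w6.png

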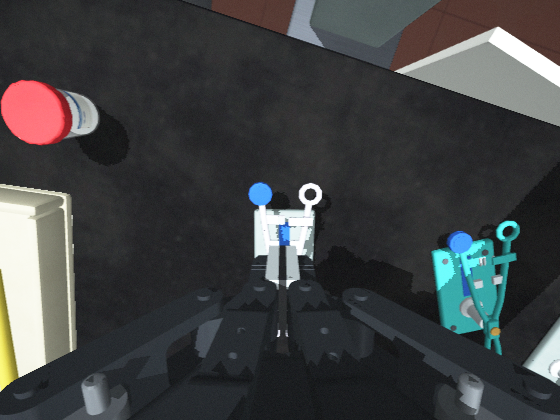

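The clamp is open again: disc at (260,194), ring at (311,194), about 46 mm apart. The disc is back where it started, and the yellow clamp has not moved.

```bash
python3 -c "
from workcell import manip; print(manip.hand_in())"
```

```text
the job is handed in; nothing more can be done
None
```

I tested the ratchet on the blue-disc clamp on the grey stand, and it locked and released as required. I handed the job in after about 9 s on the robot clock.

- **Lock:** I squeezed the disc and ring together with a 25 N grip until they reached the hard stop, then opened the fingers. The clamp stayed locked by itself, with disc and ring about 28 mm apart. The measured tool force was near zero (0.5 N, as in free air), and I then lifted the fingers clear.
- **Release:** I pushed the disc down with the closed fingertips, about 6 mm outside its centre. The fingertips went down to 46.7 mm with about 5 N. The ratchet let go and the handles sprang apart.
- **Last checks:** The disc and ring are 46–48 mm apart in the wrist view. The disc is back at its starting position, at about 50–53 mm height by the networks, which are good to about 4 mm. So the risen height is not proven to the millimetre, but the disc sits where it was before the push.
- **Left alone:** The yellow disc reads the same as at the start to within the 4 mm network error, and the arm never came down near it. I did not touch the turquoise look-alike either.

No check failed. The only disagreements were a few millimetres between the camera readings.

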